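Push a dish tray through a gated transfer chute

TASK

Press the long paddle beside the chute down with one fingertip to hold the spring gate open, and meanwhile push the white dish tray by its upright end plate through the gateway until it is all the way against the stop at the end of the chute; then let go so that the gate closes behind it. The gate must not strike or rest on the tray or the dish; do not lift the tray, do not touch the dish, and leave the jar, the tube and the counter beside the chute where they stand.

Things in the scene. Friction and masses are not known exactly. Their poses are not given: they have to be found in the camera images.
- chute: Straight grey sheet-metal chute fixed to the table. Origin on the table top, mid channel, in the gate's plane; x = the way the tray travels, y = to the paddle's side, z up. Floor 4 mm thick, x -250 to 105 mm; walls at y = +-44 to 49 mm, 29 mm high; the end stop's inner face at x = 103 mm. Open above and at its start.
- gate (a joint): Spring gate's angle (rad): 0 shut, grows as the paddle is pressed down, at most 0.9. From 0.45 the blade clears tray and dish; aim for 0.6 to 0.75. It takes about 3 to 6 N on the paddle's outer half; the spring shuts it when let go.
- gate_hinge (a point): Point on the gate's shaft at chute x = 0, y = 56, z = 30 mm. The shaft runs parallel to the chute's x, outside the wall. Gate and paddle are one rigid piece that turns about it.
- gate_blade (a point): Centre of the gate's steel blade, 41 mm wide, 5 mm thick, at chute x = 0. Shut, it closes the half of the channel away from the paddle (chute y -42 to -1, from z = 9 mm up); it hangs from an arm that crosses the channel at z = 54 to 63 mm. Turning lifts it.
- gate_paddle (a point): Top of the grey paddle, mid length, 42 mm from the shaft. Plate 205 mm long (chute x -255 to -50 mm), 4 mm thick, reaching 55 mm out from the shaft. Gate shut: it slopes up outward at 0.6 rad, outer edge at chute y = 101, z = 61 mm; at 0.6 rad it is level at z = 30 mm. A fingertip may slide along it.
- tray: Loose white tray, about 0.25 kg, in the channel before the gate. Open box 90 x 84 x 24 mm; origin at the centre of its underside, x along the chute's x. A tail (tray y 15 to 33 mm, 12 mm high) runs back to the push plate; it passes beside the blade, so plate and fingers stay before the gate. Against the stop the origin is at chute x = 58 mm, the box just past the blade.
- tray_push (a point): Centre of the outer face of the tray's upright push plate, at tray x -126, y 6, z 32 mm. The plate spans tray y -25 to 37 mm, z 2 to 62 mm, 5 mm thick. Push here along the chute's x.
- tray_center (a point): Centre of the tray's box, 12 mm above its underside.
- dish_center (a point): Centre of the glass petri dish, 68 mm across, 18 mm high, 0.06 kg, lying loose in the tray.
- dish: The same dish; origin at the centre of its underside.
- tube: Bystander: skirted tube with white screw cap, 33 x 33 x 96 mm, standing beside the chute on the side away from the paddle; origin at the centre of its foot.
- screw_jar: Bystander: screw jar 47 x 47 x 56 mm, beside the chute on the side away from the paddle; origin at the centre of its foot.
- counter: Bystander: hand tally counter 52 x 71 x 28 mm, on the table on the paddle side past the gate; origin at the centre of its underside.
Mind the look-alikes: they are no part of the job. Leave any turquoise look-alike of the dish alone.

How it is judged:
By the outcome, as a careful person would: the job done as asked, in the order asked, and still so for the second after the job is handed in, with the robot touching nothing.
It also fails if it takes over 45 s, if anything falls off the work surface, if the arm or the gripper's body presses on something with over 40 N, if the wrist force passes 120 N, or if a joint passes its speed limit or range.

ROBOT

A 7-joint arm with a two-finger parallel gripper is mounted at the origin on a cart in front of the work surface, level with it; the furniture and walls round the work are solid. World frame = base frame: x ahead of the robot, y to its left, z up, the work surface at z = 0. Lengths are in m, angles in rad, forces in N, time in s.
With the tool pointing down it reaches from about 0.425 to 0.875 m from the base axis. Payload 8.4 kg.
Tool frame: the origin (TCP) lies midway between the tips of the shut fingers; the grasp point (between the pads) lies 19 mm behind it (manip.hold_point_z is the z of the grasp point in the tool frame, in m); z points along the fingers, y is the direction in which the jaws open and shut (so a half turn about z gives the same grasp; the last joint's range is limited). The gripper opens to 85 mm and grips with 20 to 120 N. Pads are 22 mm wide; open, the fingers measure 114 mm over their backs; the gripper's body (76 mm by 85 mm) begins 54 mm behind the grasp point. The pads swing forward as they close: fully open they stand 13 mm farther back than shut.
Start: joints at [-1.371, 0.333, 0.04, 1.465, -0.013, 1.343, -0.059], TCP at [0.191, 0.621, 0.2] pointing down, gripper open.
Joint ranges: [-2.58, 2.58], [-0.38, 2.09], [-1.3, 1.39], [0.25, 2.4], [-1.5, 4.64], [0.08, 2.09], [-2.65, 2.65]. Speed limits (rad/s): [2.22, 2.22, 2.79, 2.79, 3.14, 3.14, 3.14].

INTERFACE

Orientations are given as a 3x3 rotation matrix whose columns are the frame's x, y, z axes.
In Python, from workcell import readout, cams, ticket, manip gives the robot as it stands. The module is installed in compiled form; this text tells all that it offers.
- The arm moves only by the tool arm_command, never from a script. Its argument "plan" is text: rows parted by semicolons, each of 7 numbers parted by spaces: the turn, a rotation vector about the tool's x, y, z in degrees, then the shift along the tool's x, y, z in mm, then the opening, from -1 (shut) to 1 (fully open). In form: rx ry rz tx ty tz fingers; .... A call has 1 to 10 rows; each row is the pose to reach, as a shift and turn from the pose commanded when the call began, along the tool's axes at that moment; what a row does not reach only later rows make up. A row lasts 1/8 s, in which the tool goes at most 62.5 mm and 10.7 degrees, less where a joint would pass 70% of its speed; a pose out of reach is approached as far as the arm can. A call with a gripper value outside its range is refused whole. The fingers move at their own pace and stop on an object; the grip force is fixed at half the most. Time passes only in rows, so rows that repeat a pose let the fingers close. It gives the time, the measured TCP pose, the force and the opening at its end, in the units of the state.
- readout.read_state(): the state, without advancing time (a new reading comes with each control period).
- cams.grab_frame(name): name is "scene" or "top" or "wrist"; returns a dict with "color" (480x640x3 uint8, red, green, blue), "fx", "fy", "cx", "cy" (pixels), "xyz" and "rotation" of the camera in the world. Camera axes: x right, y down, z forward; pixel columns grow to the right and rows downward; lengths in m; the calibration is good to about 2 mm. A picture is of the moment at which its call begins. There is no depth.
- ticket.hand_in(): hands the job in, once; it reports no verdict.
The state is a dict: "time_s": time; "joint_pos": joint angles; "dq": joint speeds; "joint_efforts": joint torques, N m; "tcp_pos": TCP position; "tcp_rot": TCP orientation; "force": force on the tool from outside, world axes, zero at the start; "ft_torque": the same for the moment, N m; "gripper_width": finger opening in m.
Only numpy, scipy, OpenCV 4.12 (cv2) and the standard library are available. Lean on these libraries where they do the work, as an engineer would, in place of code of your own. Each camera call takes 0.05 s, during which the arm holds its last target.

## Working session

There is one attempt and no reset: what is moved stays moved. The work goes in short steps, Python scripts to look and compute and a tool call to move; the robot and the scene stay as the last step left them, time stands still between calls to the robot, and variables do not carry over. Pictures are saved under pics/ and viewed, and the job is handed in when it is done.

Besides the shell and the picture viewer there is one more tool, called after ">>>" by a JSON object that holds its "op" and its "data". arm_command: Moves the arm, as the interface text tells. Its arguments: {"type":"object","properties":{"plan":{"type":"string"}},"required":["plan"]}

```bash
mkdir -p pics
python3 - <<'E'
from workcell import readout, cams, manip
import cv2,numpy as np
s=readout.read_state();print(s)
print(manip.hold_point_z)
for n in ["scene","top","wrist"]:
    f=cams.grab_frame(n);cv2.imwrite(f"pics/{n}0.png",f["color"][:,:,::-1])
    print(n,{k:(np.round(v,4).tolist() if not np.isscalar(v) else v) for k,v in f.items() if k!="color"})
E
```

```text
{'time_s': 0.0, 'joint_pos': array([-1.37120394,  0.33388516,  0.03986952,  1.46624274, -0.01336593,
        1.34328685, -0.05848431]), 'dq': array([ 0.00018875, -0.00062921, -0.00094453,  0.00122096,  0.00078419,
        0.00021116, -0.00033613]), 'joint_efforts': array([ 8.34261300e-07, -6.58563352e+01,  1.36482049e+00, -4.05577469e+01,
        1.66322297e-02,  1.23225860e-02, -2.68630788e-05]), 'tcp_pos': array([0.19123436, 0.62072382, 0.19895185]), 'tcp_rot': array([[-9.55695810e-01,  2.94355929e-01, -3.25650631e-04],
       [ 2.94356077e-01,  9.55694607e-01, -1.52237165e-03],
       [-1.36896569e-04, -1.55078145e-03, -9.99998788e-01]]), 'force': array([-0.76334637,  0.34377665,  0.11936065]), 'ft_torque': array([-0.07132651, -0.02014668, -0.00990168]), 'gripper_width': 0.08575305304232383}
-0.0187
scene {'fx': 482.11707014073477, 'fy': 482.11707014073477, 'cx': 316.2779574588044, 'cy': 231.16020273576976, 'xyz': [0.1967, -0.4241, 0.6486], 'rotation': [[0.8478, -0.3474, 0.4008], [-0.5301, -0.5295, 0.6623], [-0.0179, -0.7739, -0.633]]}
top {'fx': 604.2826480208728, 'fy': 604.2826480208728, 'cx': 319.1289491888577, 'cy': 246.59388201919197, 'xyz': [0.4658, 0.1885, 0.9675], 'rotation': [[-0.0098, -0.9946, 0.1029], [-0.9999, 0.0109, 0.0106], [-0.0116, -0.1028, -0.9946]]}
wrist {'fx': 371.32489582596, 'fy': 371.32489582596, 'cx': 318.960257941726, 'cy': 236.73212904706324, 'xyz': [0.1188, 0.6443, 0.3737], 'rotation': [[0.2946, 0.9113, 0.2875], [0.9556, -0.2805, -0.09], [-0.0014, 0.3013, -0.9535]]}
```

View pics/scene0.png

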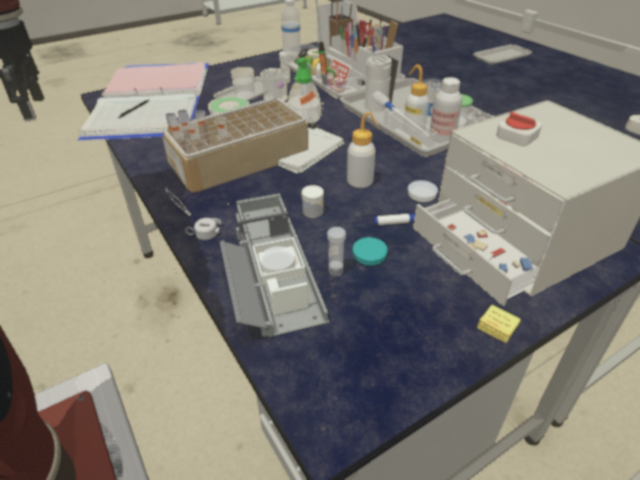

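View pics/top0.png

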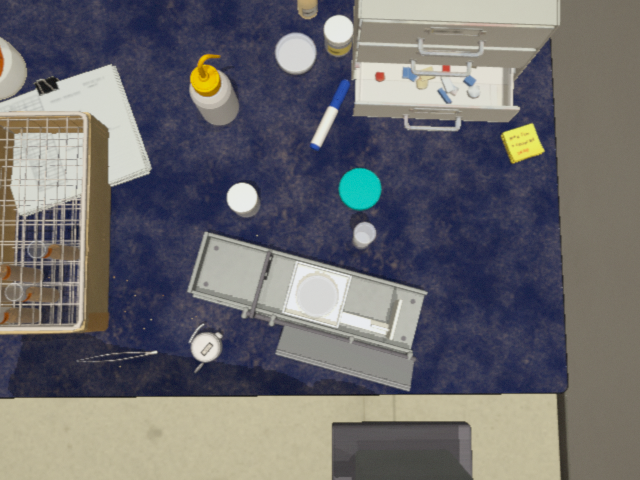

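View pics/wrist0.png

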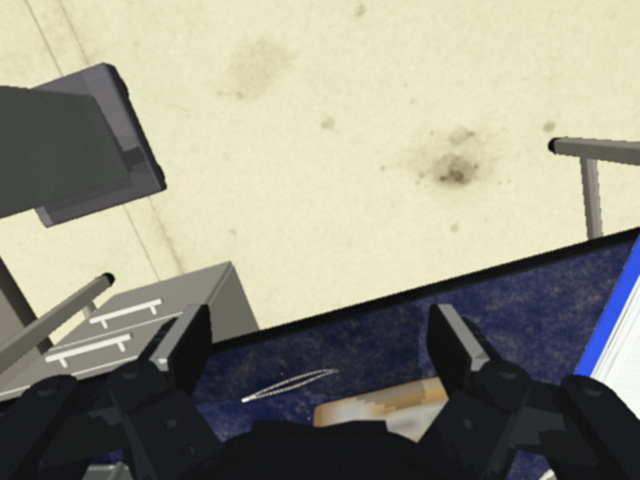

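Run:
```python
import cv2
i=cv2.imread("pics/top0.png")
cv2.imwrite("pics/top0c.png",cv2.resize(i[220:400,180:440],None,fx=3,fy=3,interpolation=cv2.INTER_CUBIC))
i=cv2.imread("pics/scene0.png")
cv2.imwrite("pics/scene0c.png",cv2.resize(i[180:340,180:340],None,fx=3.7,fy=3.7,interpolation=cv2.INTER_CUBIC))
```

```text
(no output)
```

View pics/top0c.png

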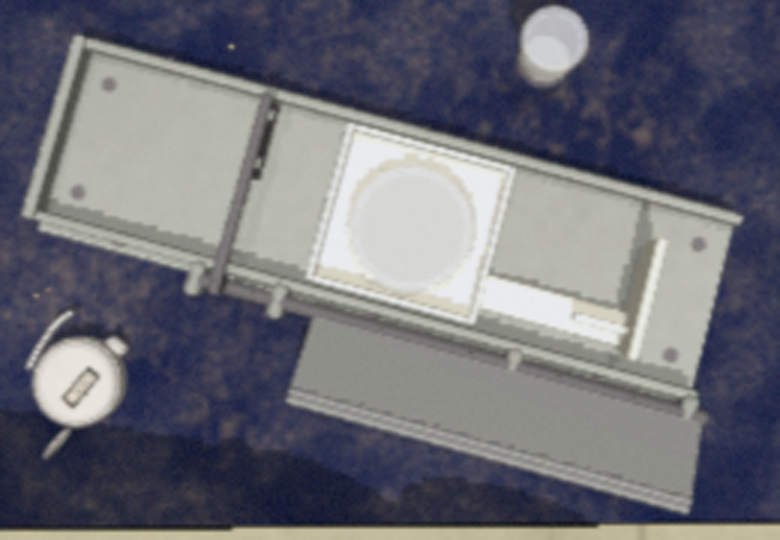

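View pics/scene0c.png

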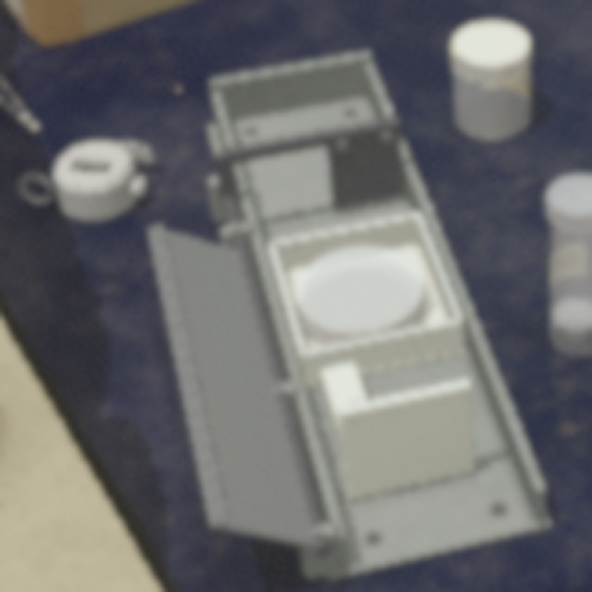

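```bash
cat > h.py <<'E'
import numpy as np
T=dict(fx=604.283,cx=319.129,cy=246.594,xyz=np.array([.4658,.1885,.9675]),R=np.array([[-0.0098,-0.9946,0.1029],[-0.9999,0.0109,0.0106],[-0.0116,-0.1028,-0.9946]]))
S=dict(fx=482.117,cx=316.278,cy=231.160,xyz=np.array([.1967,-.4241,.6486]),R=np.array([[0.8478,-0.3474,0.4008],[-0.5301,-0.5295,0.6623],[-0.0179,-0.7739,-0.633]]))
def proj(c,P):
    q=(P-c['xyz'])@c['R']; return np.stack([c['fx']*q[...,0]/q[...,2]+c['cx'],c['fx']*q[...,1]/q[...,2]+c['cy']],-1)
def w(p,P):
    P=np.asarray(P)/1000.; c,s=np.cos(p[2]),np.sin(p[2])
    return np.stack([p[0]+c*P[...,0]-s*P[...,1],p[1]+s*P[...,0]+c*P[...,1],P[...,2]],-1)
E
python3 - <<'E'
from h import *
from scipy.optimize import least_squares
ct=[((-250,-49,29),(742,217)),((107,-49,29),(78,38)),((-255,101,61),(688,505)),((-50,101,61),(290,396))]
cs=[((-255,101,61),(212,525)),((-50,101,61),(150,228)),((107,-49,29),(370,52)),((107,49,29),(210,78)),((-250,-49,29),(541,490))]
Pt=np.array([a for a,_ in ct],float);ut=np.array([b for _,b in ct])/3.+[180,220]
Ps=np.array([a for a,_ in cs],float);us=np.array([b for _,b in cs])/3.7+180
f=lambda p:np.concatenate([(proj(T,w(p,Pt))-ut).ravel(),(proj(S,w(p,Ps))-us).ravel()])
r=least_squares(f,[.45,.25,1.4]);p=r.x;print(p,np.degrees(p[2]));print(np.round(r.fun.reshape(-1,2),1))
# tray: offsets dx,dy,yaw in chute
tt=[((45,-42,24),(348,122)),((-45,-42,24),(515,167)),((-45,42,24),(472,322)),((45,42,24),(308,277)),((-126,-25,62),(662,238)),((-126,37,62),(636,358))]
Pq=np.array([a for a,_ in tt],float);uq=np.array([b for _,b in tt])/3.+[180,220]
def ch(q):
    a=q[2];c,s=np.cos(a),np.sin(a)
    return np.stack([q[0]+c*Pq[:,0]-s*Pq[:,1],q[1]+s*Pq[:,0]+c*Pq[:,1],Pq[:,2]+4],-1)
g=lambda q:(proj(T,w(p,ch(q)))-uq).ravel()
r=least_squares(g,[-75,0,0],x_scale=[10,10,.1]);print(r.x);print(np.round(r.fun.reshape(-1,2),1))
E
```

```text
[0.51227885 0.28569875 1.29623681] 74.26889865916391
[[ 0.  -1.1]
 [ 0.2 -1. ]
 [-0.   1.9]
 [-1.6  1.2]
 [ 0.3 -0. ]
 [-0.2 -0.5]
 [ 0.3  1.4]
 [-0.   2.2]
 [ 1.6 -0.8]]
[-8.54844295e+01 -3.46403228e-01  1.22699828e-03]
[[-0.4 -0.4]
 [-0.2 -0.4]
 [ 0.2  0.5]
 [-1.4  0.2]
 [ 1.7 -0.3]
 [-0.   0.4]]
```

```bash
cat > rel.py <<'E'
from h import *
from workcell import readout
from scipy.spatial.transform import Rotation as Ro
p=[0.51227885,0.28569875,1.29623681]
s=readout.read_state();R=s['tcp_rot'];t=s['tcp_pos']
Rt=np.array([[np.cos(p[2]),np.sin(p[2]),0],[np.sin(p[2]),-np.cos(p[2]),0],[0,0,-1]])
def rel(P,Rg=Rt):
    d=R.T@(w(p,P)-t)*1000; rv=np.degrees(Ro.from_matrix(R.T@Rg).as_rotvec())
    return np.round(rv,1),np.round(d,1)
def inch():
    c,sn=np.cos(p[2]),np.sin(p[2]);d=t-[p[0],p[1],0]
    return np.round(np.array([c*d[0]+sn*d[1],-sn*d[0]+c*d[1],d[2]])*1000,1)
E
python3 - <<'E'
from rel import *
print(rel([-237,50,180]),w(p,[-237,50,180]),w(p,[-95,50,20]))
E
```

```text
(array([-0.1,  0.1, 88.6]), array([-361.2, -463.9,   19.7])) [0.39989547 0.0711318  0.18      ] [0.43839493 0.20781315 0.02      ]
```

>>> {"op": "arm_command", "data": {"plan": "0 0 9 -36 -46 0 1;0 0 18 -72 -93 0 1;0 0 27 -108 -139 0 1;0 0 36 -144 -186 0 1;0 0 45 -180 -232 0 1;0 0 54 -217 -278 0 1;0 0 63 -253 -325 0 1;0 0 72 -289 -371 0 1;0 0 80 -325 -418 0 1;0 0 88.6 -361 -464 0 0.8"}}

```text
time_s: 1.4
tcp_pos: [0.4, 0.0695, 0.1999]
tcp_rot: [[0.275, 0.961, 0.0], [0.961, -0.275, 0.001], [0.001, 0.0, -1.0]]
force: [1.4, -0.2, -0.1]
gripper_width: 0.077
```

>>> {"op": "arm_command", "data": {"plan": "0 0 0 0 0 40 0.8;0 0 0 0 0 75 0.8;0 0 0 0 0 100 0.8;0 0 0 0 0 100 0.8"}}

```text
time_s: 1.9
tcp_pos: [0.3983, 0.0708, 0.0985]
tcp_rot: [[0.271, 0.963, -0.003], [0.963, -0.271, -0.002], [-0.003, -0.002, -1.0]]
force: [0.3, -0.4, 0.8]
gripper_width: 0.0766
```

Run:
```python
from rel import *
from workcell import cams
import cv2
print(s['tcp_pos'],s['joint_pos'],s['gripper_width'],inch(),s['force'],rel([-237,50,60]))
f=cams.grab_frame("wrist");cv2.imwrite("pics/w1.png",f["color"][:,:,::-1])
f=cams.grab_frame("top");cv2.imwrite("pics/t1.png",cv2.resize(f["color"][200:440,180:480,::-1],None,fx=2.5,fy=2.5))
f=cams.grab_frame("scene");cv2.imwrite("pics/s1.png",cv2.resize(f["color"][100:350,130:390,::-1],None,fx=2.4,fy=2.4))
```

```text
[0.39833985 0.0708133  0.09854518] [-0.88534633 -0.13393446  0.56759746  2.1715924   0.08199004  1.0879973
 -0.63482181] 0.07661300882105972 [-237.7   51.4   98.5] [ 0.31526297 -0.43402887  0.75879769] (array([-0.1,  0.1, -0. ]), array([ 0.8,  1.5, 38.5]))
```

View pics/w1.png

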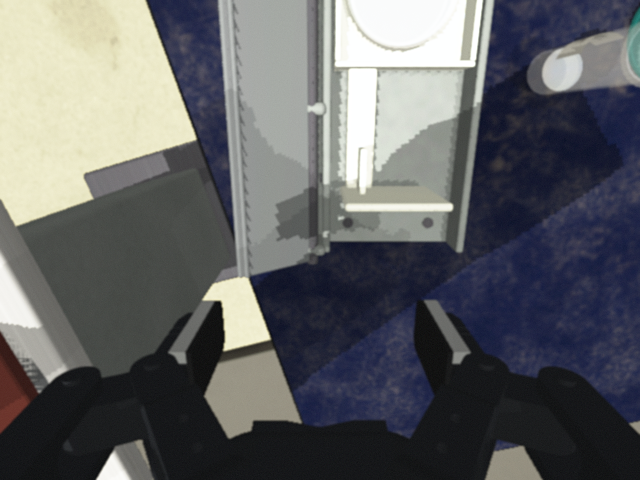

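View pics/t1.png

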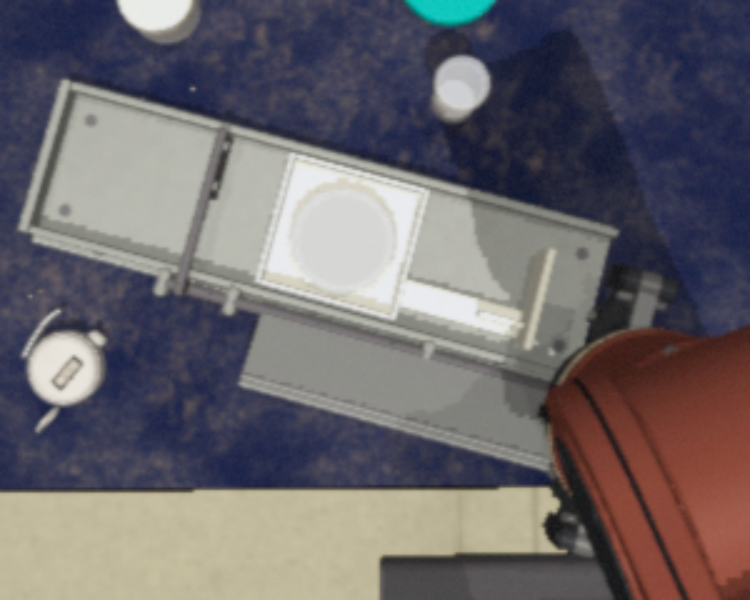

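View pics/s1.png

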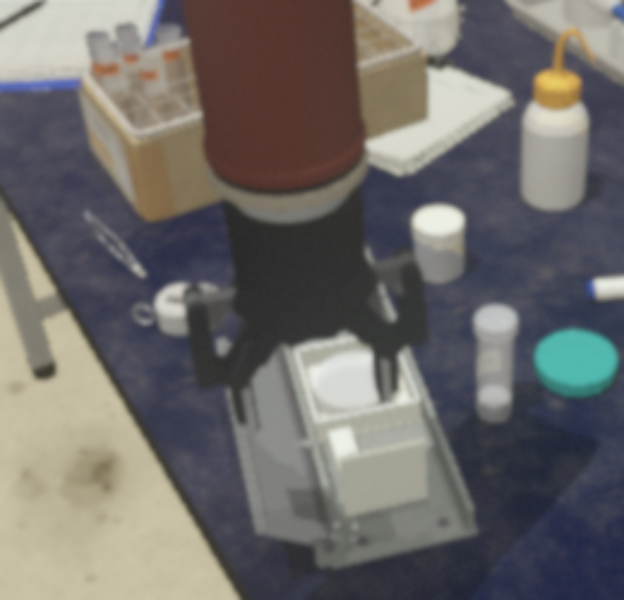

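Run:
```python
from rel import *
from workcell import cams
f=cams.grab_frame("wrist");W=dict(fx=f['fx'],cx=f['cx'],cy=f['cy'],xyz=f['xyz'],R=f['rotation'])
P=np.array([(-250,-49,29),(-250,49,29),(-255,101,61),(-211.5,-25.3,66),(-211.5,36.7,66)],float)
print(np.round(proj(W,w(p,P))),np.round(proj(T,w(p,P[:2]))))
F=np.array([(-237,50+38,110),(-237,50-38,110.)])
print(proj(W,w(p,F)),proj(T,w(p,F)))
print(f['xyz'])
from scipy.optimize import least_squares
```

```text
[[457. 255.]
 [319. 255.]
 [236. 281.]
 [446. 215.]
 [340. 215.]] [[427. 291.]
 [412. 353.]]
[[238.78531271 288.15392181]
 [394.2228265  288.06564206]] [[403.90076597 382.30210035]
 [417.33320249 329.15613189]]
[0.42210114 0.14636264 0.27565915]
```

Run:
```python
from rel import *
import cv2
from workcell import cams
f=cams.grab_frame("wrist");W=dict(fx=f['fx'],cx=f['cx'],cy=f['cy'],xyz=f['xyz'],R=f['rotation'])
im=f['color'][:,:,::-1].copy()
for dz in (0,-12,-30):
  for x in (-11,11):
    for y in (-38.3,38.3):
      q=proj(W,t+R@(np.array([x,y,dz])/1000)); print(dz,x,y,np.round(q))
cv2.imwrite("pics/w1c.png",cv2.resize(im[270:480,120:520],None,fx=2,fy=2,interpolation=cv2.INTER_CUBIC))
```

```text
0 -11 -38.3 [244. 299.]
0 -11 38.3 [391. 299.]
0 11 -38.3 [241. 259.]
0 11 38.3 [393. 259.]
-12 -11 -38.3 [239. 310.]
-12 -11 38.3 [395. 310.]
-12 11 -38.3 [236. 268.]
-12 11 38.3 [398. 268.]
-30 -11 -38.3 [231. 330.]
-30 -11 38.3 [403. 330.]
-30 11 -38.3 [227. 284.]
-30 11 38.3 [407. 284.]
```

View pics/w1c.png

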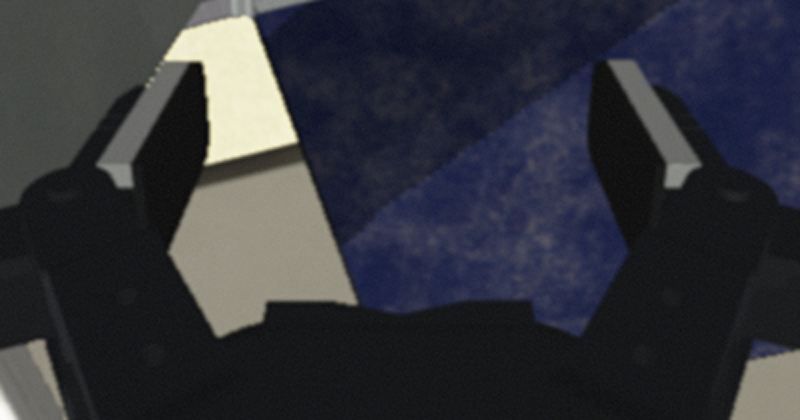

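Run:
```python
from rel import *
import cv2
from workcell import cams
for n in("top","scene"):
    f=cams.grab_frame(n);im=f['color'][:,:,::-1].copy()
    W=dict(fx=f['fx'],cx=f['cx'],cy=f['cy'],xyz=f['xyz'],R=f['rotation'])
    a,b=(370,270) if n=="top" else (190,190)
    c=cv2.resize(im[b:b+130,a:a+160],None,fx=5,fy=5,interpolation=cv2.INTER_CUBIC)
    for dz,col in ((0,(0,0,255)),(-13,(0,255,0)),(-43,(255,0,0))):
      for x in (-11,11):
       for y in (-38.3,38.3,):
        q=(proj(W,t+R@(np.array([x,y,dz])/1000))-[a,b])*5
        cv2.circle(c,tuple(np.int32(q)),3,col,-1)
    cv2.imwrite(f"pics/{n}f.png",c)
```

```text
(no output)
```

View pics/topf.png

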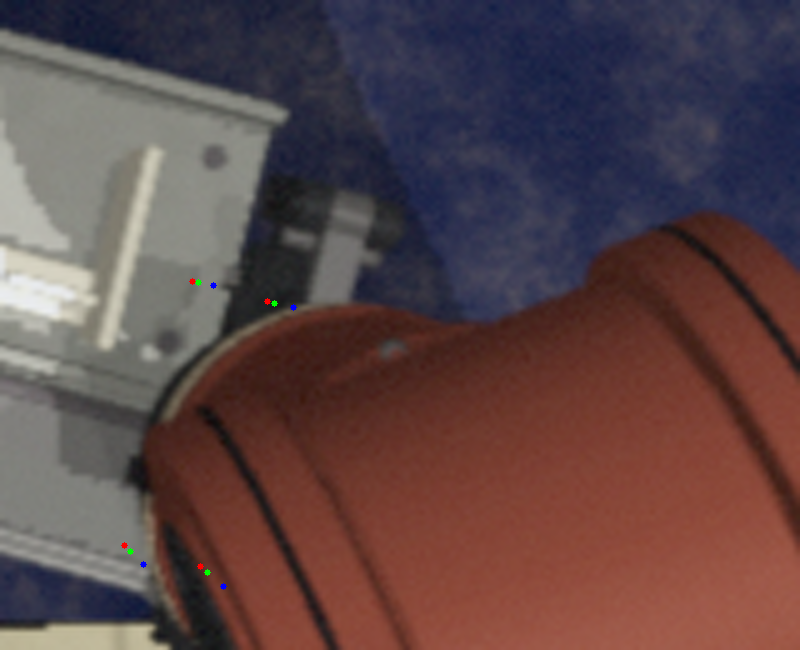

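View pics/scenef.png

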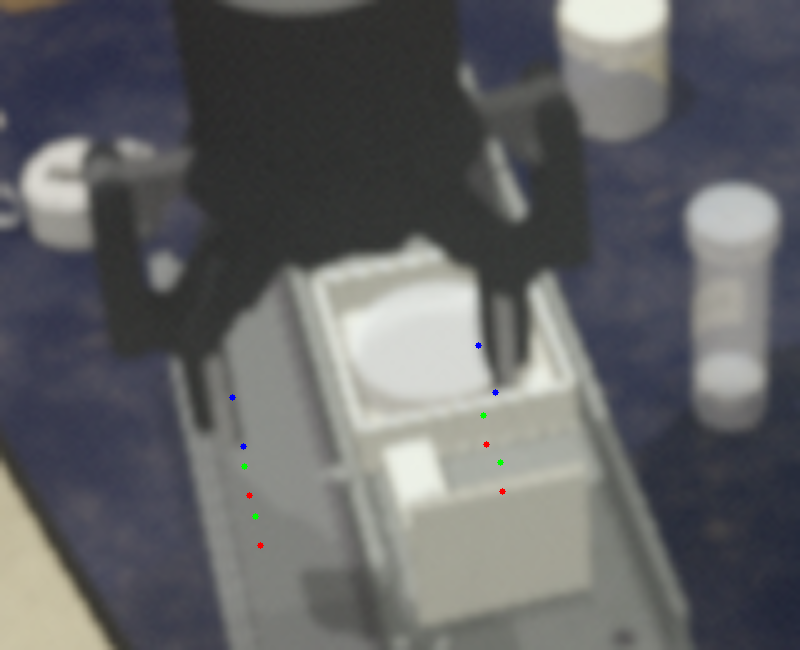

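>>> {"op": "arm_command", "data": {"plan": "0 0 0 0 3 20 0.8;0 0 0 0 3 38 0.8;0 0 0 0 3 38 0.8"}}

```text
time_s: 2.62
tcp_pos: [0.402, 0.0703, 0.0614]
tcp_rot: [[0.271, 0.963, -0.001], [0.963, -0.271, -0.001], [-0.001, -0.001, -1.0]]
force: [-0.2, 1.3, 1.1]
gripper_width: 0.0769
```

```bash
cat > look.py <<'E'
import sys
from rel import *
from workcell import cams
import cv2
n=sys.argv[1]
print(s['time_s'],inch(),s['force'],s['gripper_width'],rel([-237,48,0])[0])
f=cams.grab_frame("scene");cv2.imwrite(f"pics/s{n}.png",cv2.resize(f["color"][180:340,180:340,::-1],None,fx=3.7,fy=3.7,interpolation=cv2.INTER_CUBIC))
f=cams.grab_frame("wrist");cv2.imwrite(f"pics/w{n}.png",f["color"][:,:,::-1])
E
python3 look.py 2
```

```text
2.625 [-237.2   47.8   61.4] [-0.23696147  1.33492876  1.07303955] 0.07686310499739638 [-0.1  0.1  0. ]
```

View pics/s2.png

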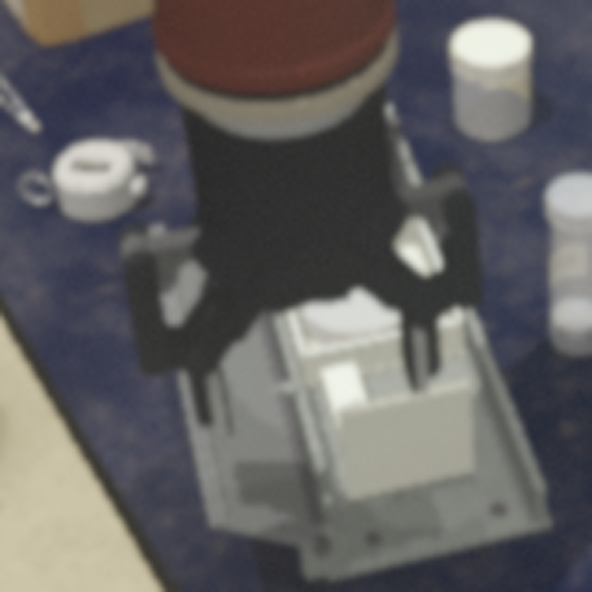

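View pics/w2.png

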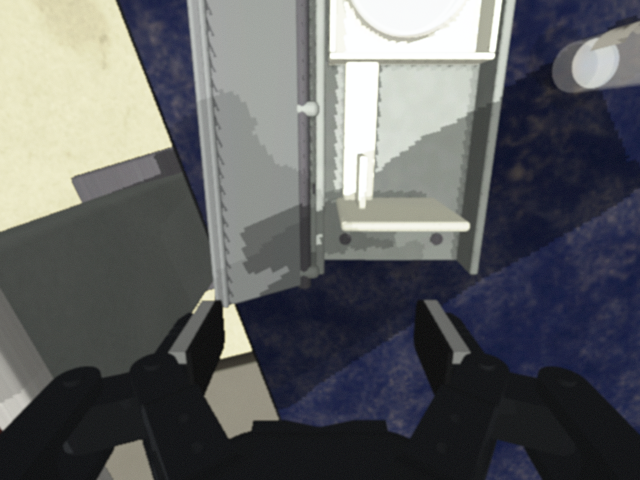

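>>> {"op": "arm_command", "data": {"plan": "0 0 0 5 0 15 0.8;0 0 0 5 0 30 0.8;0 0 0 5 0 30 0.8"}}

```text
time_s: 3.1
tcp_pos: [0.4038, 0.0754, 0.032]
tcp_rot: [[0.271, 0.963, -0.001], [0.963, -0.271, -0.0], [-0.001, -0.0, -1.0]]
force: [-0.2, 0.3, -0.3]
gripper_width: 0.077
```

```bash
python3 look.py 3
```

```text
3.1 [-231.8   47.4   32. ] [-0.16204171  0.32535785 -0.31280163] 0.0769781586999251 [-0.  0.  0.]
```

View pics/s3.png

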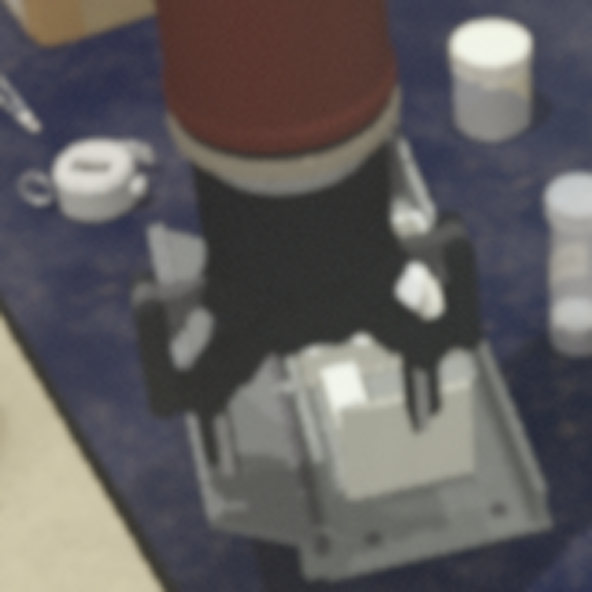

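View pics/w3.png

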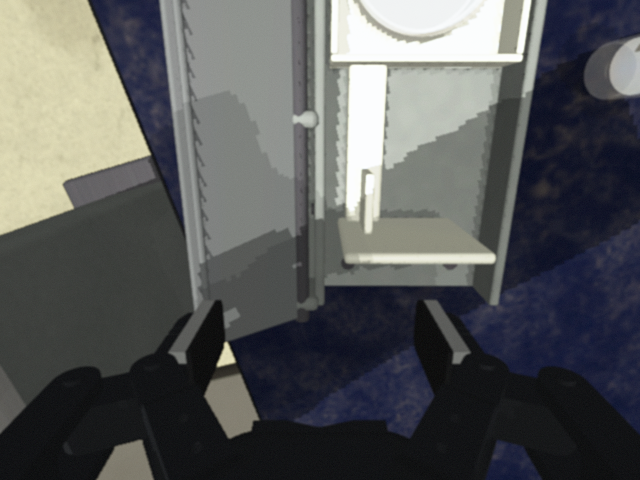

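>>> {"op": "arm_command", "data": {"plan": "0 0 0 0 0 10 0.8;0 0 0 0 0 18 0.8;0 0 0 0 0 18 0.8"}}

```text
time_s: 3.58
tcp_pos: [0.4039, 0.0753, 0.0134]
tcp_rot: [[0.271, 0.963, -0.0], [0.963, -0.271, -0.001], [-0.001, -0.0, -1.0]]
force: [1.7, -0.4, 1.4]
gripper_width: 0.0772
```

```bash
python3 look.py 4
```

```text
3.575 [-231.9   47.3   13.4] [ 1.68192764 -0.3654962   1.39260769] 0.07720306716088302 [-0.  0.  0.]
```

View pics/s4.png

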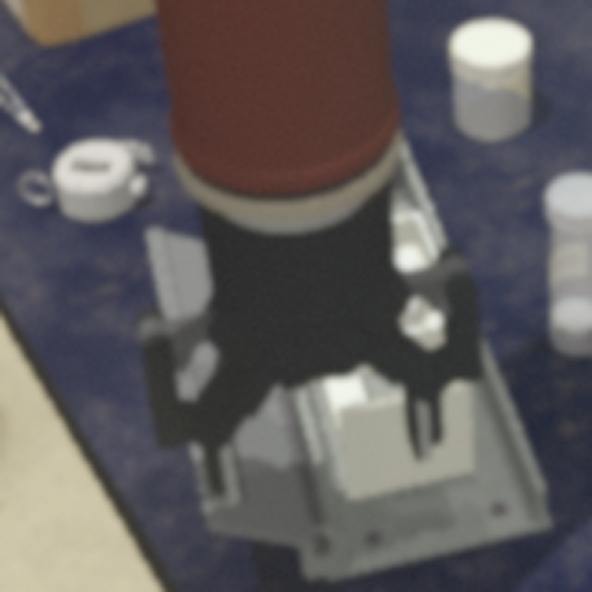

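View pics/w4.png

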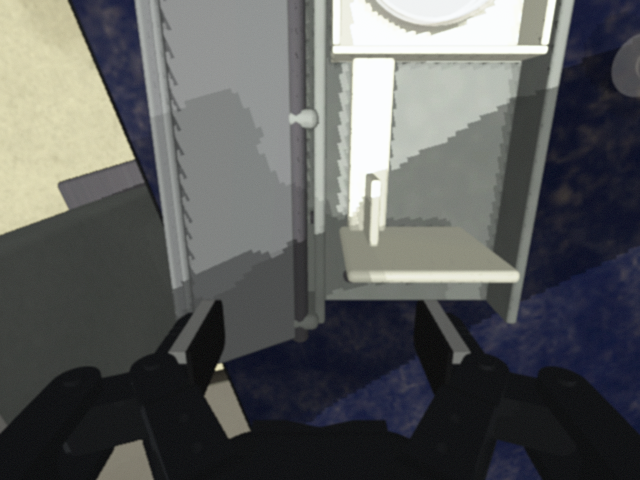

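>>> {"op": "arm_command", "data": {"plan": "0 0 0 0 0 6 0.8;0 0 0 0 0 12 0.8;0 0 0 0 0 12 0.8"}}

```text
time_s: 4.05
tcp_pos: [0.4038, 0.0755, 0.0014]
tcp_rot: [[0.271, 0.963, -0.0], [0.963, -0.271, -0.0], [-0.0, -0.0, -1.0]]
force: [0.3, 1.1, 3.9]
gripper_width: 0.077
```

```bash
python3 look.py 5
```

```text
4.05 [-231.7   47.4    1.4] [0.32638481 1.06529727 3.92570792] 0.07703735570594342 [-0.  0.  0.]
```

View pics/s5.png

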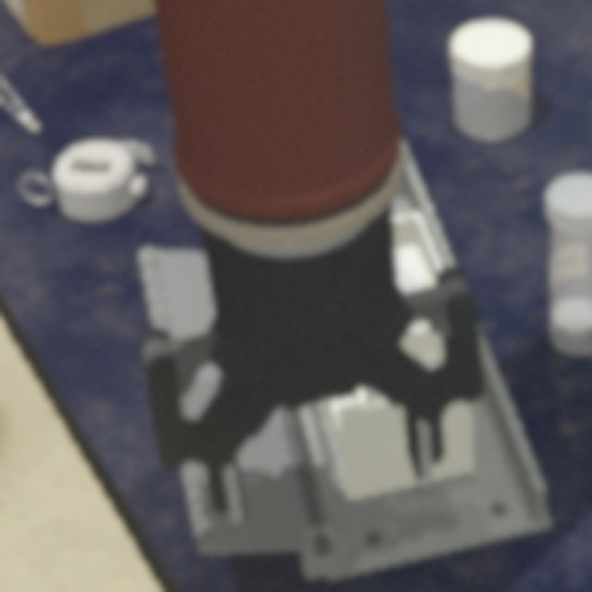

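View pics/w5.png

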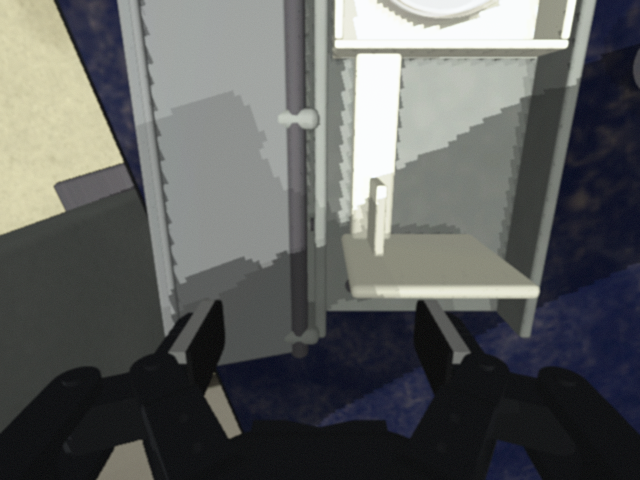

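```bash
cat > ang.py <<'E'
from rel import *
for g in np.arange(0,.9,.1):
    a=.6-g
    P=np.array([(x,56+55*np.cos(a),30+55*np.sin(a)) for x in(-50,-255)])
    print(round(g,1),np.round((proj(S,w(p,P))-180)*3.7).tolist(), round(P[0,2]))
E
python3 ang.py
```

```text
0.0 [[149.0, 226.0], [212.0, 525.0]] 61
0.1 [[144.0, 234.0], [207.0, 534.0]] 56
0.2 [[141.0, 242.0], [203.0, 543.0]] 51
0.3 [[139.0, 251.0], [200.0, 552.0]] 46
0.4 [[138.0, 259.0], [198.0, 560.0]] 41
0.5 [[138.0, 267.0], [198.0, 569.0]] 35
0.6 [[139.0, 275.0], [199.0, 577.0]] 30
0.7 [[141.0, 283.0], [201.0, 585.0]] 25
0.8 [[144.0, 290.0], [204.0, 592.0]] 19
```

>>> {"op": "arm_command", "data": {"plan": "0 0 0 0 0 8 0.8;0 0 0 0 0 15 0.8;0 0 0 0 0 15 0.8"}}

```text
time_s: 4.53
tcp_pos: [0.4036, 0.0757, -0.0134]
tcp_rot: [[0.271, 0.963, -0.001], [0.963, -0.271, 0.0], [-0.0, -0.001, -1.0]]
force: [-2.3, 3.0, 7.3]
gripper_width: 0.0768
```

```bash
python3 look.py 6
```

```text
4.525 [-231.6   47.7  -13.4] [-2.27682585  2.95448423  7.32615685] 0.07684526583662742 [-0.1  0.   0. ]
```

View pics/s6.png

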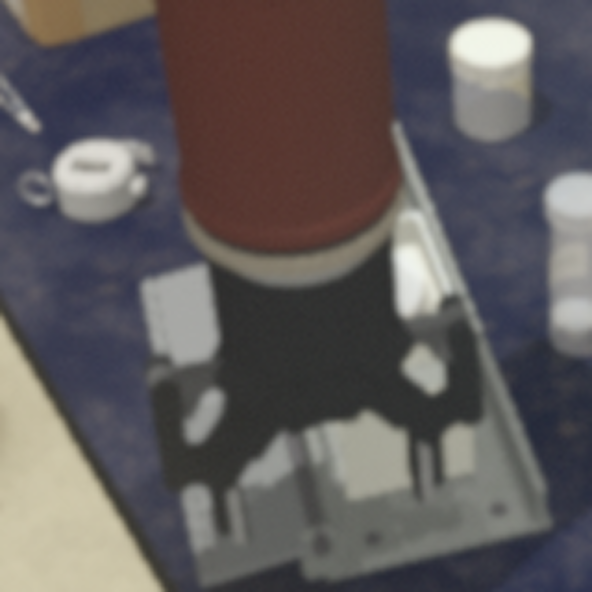

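View pics/w6.png

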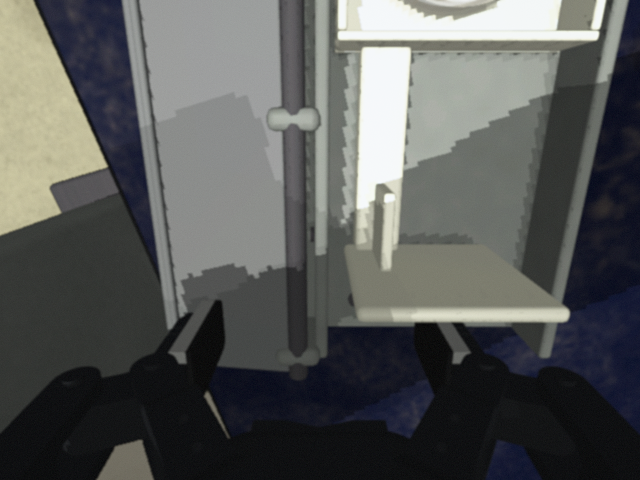

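>>> {"op": "arm_command", "data": {"plan": "0 0 0 4 0 0 0.8;0 0 0 8 0 0 0.8;0 0 0 12 0 0 0.8;0 0 0 16 0 0 0.8;0 0 0 20 0 0 0.8;0 0 0 24 0 0 0.8;0 0 0 28 0 0 0.8;0 0 0 32 0 0 0.8;0 0 0 36 0 0 0.8;0 0 0 40 0 0 0.8"}}

```text
time_s: 5.88
tcp_pos: [0.4143, 0.1121, -0.0132]
tcp_rot: [[0.272, 0.962, -0.002], [0.962, -0.272, -0.002], [-0.002, -0.001, -1.0]]
force: [-3.5, -8.4, 10.3]
gripper_width: 0.0769
```

```bash
python3 look.py 7
```

```text
5.875 [-193.7   47.3  -13.2] [-3.54442767 -8.43879204 10.28438148] 0.07686387300757787 [-0.1  0.1 -0.1]
```

View pics/s7.png

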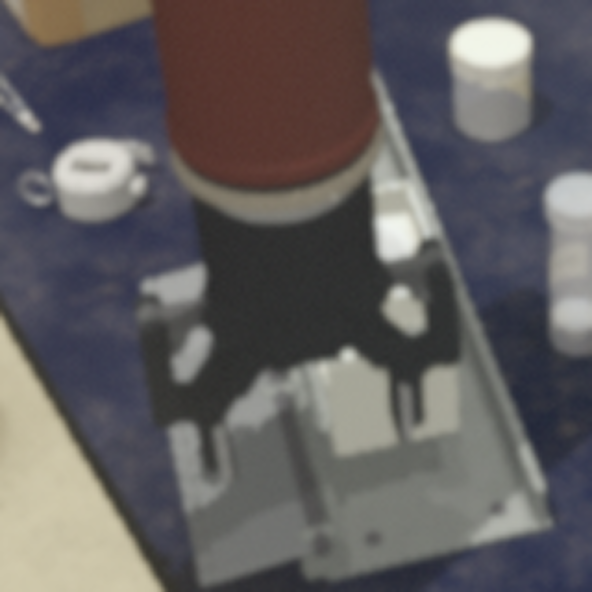

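View pics/w7.png

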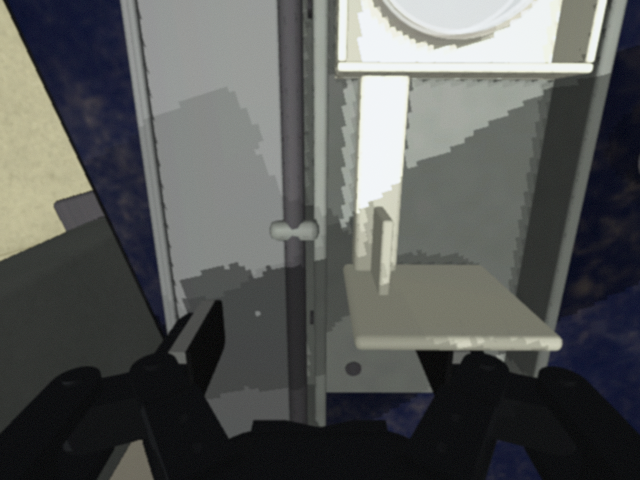

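>>> {"op": "arm_command", "data": {"plan": "0 0 0 5 0 0 0.8;0 0 0 10 0 0 0.8;0 0 0 15 0 0 0.8;0 0 0 20 0 0 0.8;0 0 0 25 0 0 0.8;0 0 0 30 0 0 0.8;0 0 0 35 0 0 0.8;0 0 0 40 0 0 0.8;0 0 0 45 0 0 0.8;0 0 0 50 0 0 0.8"}}

```text
time_s: 7.22
tcp_pos: [0.4278, 0.16, -0.0133]
tcp_rot: [[0.272, 0.962, -0.002], [0.962, -0.272, -0.002], [-0.003, -0.001, -1.0]]
force: [-2.6, -7.7, 9.6]
gripper_width: 0.0772
```

```bash
python3 look.py 8
```

```text
7.225 [-143.9   47.2  -13.3] [-2.64946141 -7.72060009  9.63293068] 0.0772193299321324 [-0.1  0.2 -0.1]
```

View pics/s8.png

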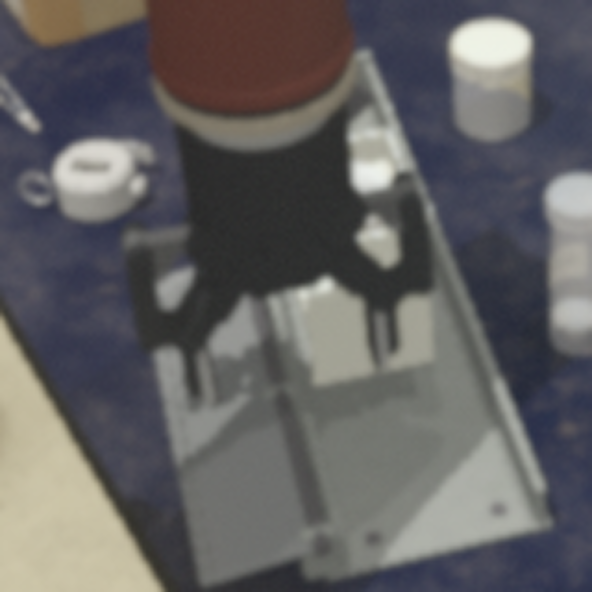

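View pics/w8.png

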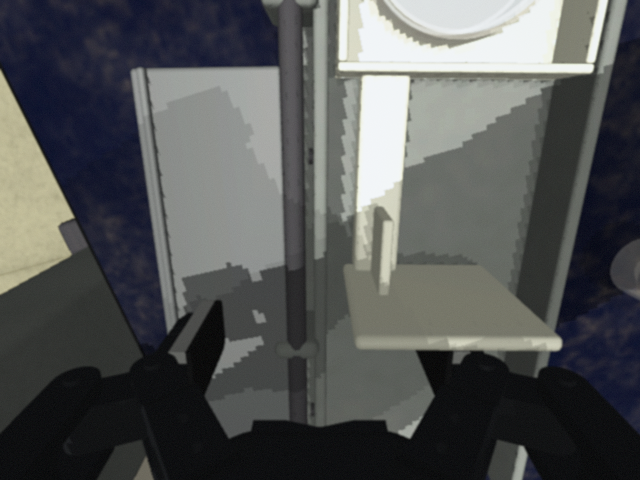

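>>> {"op": "arm_command", "data": {"plan": "0 0 0 5 0 0 0.8;0 0 0 10 0 0 0.8;0 0 0 15 0 0 0.8;0 0 0 20 0 0 0.8;0 0 0 25 0 0 0.8;0 0 0 30 0 0 0.8;0 0 0 35 0 0 0.8;0 0 0 40 0 0 0.8;0 0 0 45 0 0 0.8;0 0 0 50 0 0 0.8"}}

```text
time_s: 8.57
tcp_pos: [0.4414, 0.208, -0.0133]
tcp_rot: [[0.272, 0.962, -0.002], [0.962, -0.272, -0.003], [-0.003, -0.001, -1.0]]
force: [-3.0, -7.5, 9.5]
gripper_width: 0.077
```

```bash
python3 look.py 9
python3 - <<'E'
import cv2
from workcell import cams
f=cams.grab_frame("top");cv2.imwrite("pics/t9.png",cv2.resize(f["color"][220:400,180:440,::-1],None,fx=3,fy=3))
E
```

```text
8.575 [-94.   47.1 -13.3] [-2.95608585 -7.50418429  9.51852825] 0.07702261559076935 [-0.1  0.2 -0.1]
```

View pics/s9.png

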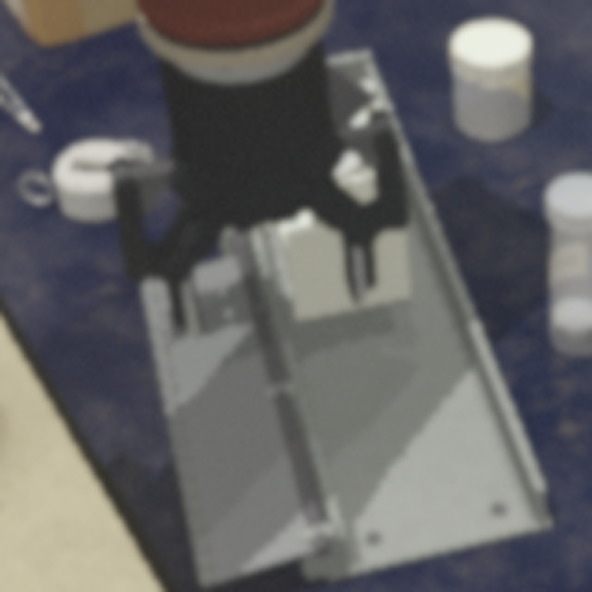

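View pics/w9.png

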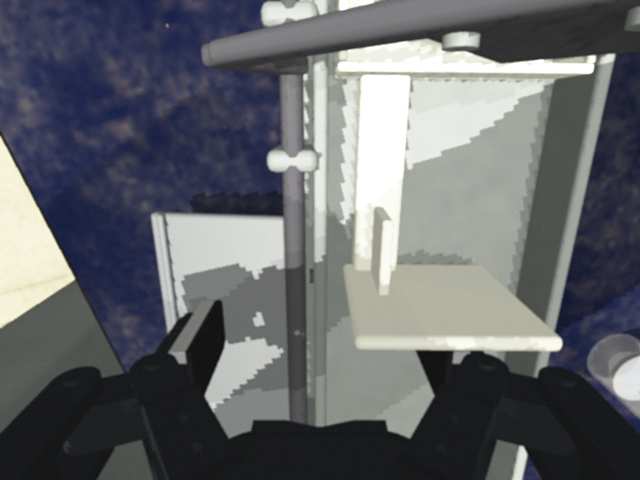

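View pics/t9.png

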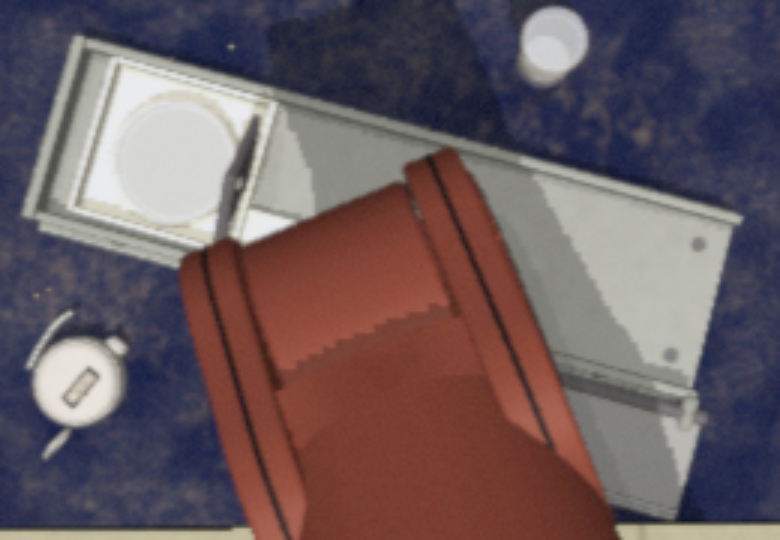

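>>> {"op": "arm_command", "data": {"plan": "0 0 0 3 0 0 0.8;0 0 0 6 0 0 0.8;0 0 0 8 0 0 0.8;0 0 0 10 0 0 0.8;0 0 0 11 0 0 0.8;0 0 0 12 0 0 0.8;0 0 0 12 0 0 0.8"}}

```text
time_s: 9.6
tcp_pos: [0.4448, 0.2196, -0.0133]
tcp_rot: [[0.272, 0.962, -0.002], [0.962, -0.272, -0.002], [-0.003, -0.001, -1.0]]
force: [-2.3, -7.5, 8.2]
gripper_width: 0.0772
```

>>> {"op": "arm_command", "data": {"plan": "0 0 0 1 0 0 0.8;0 0 0 2 0 0 0.8;0 0 0 2 0 0 0.8"}}

```text
time_s: 9.98
tcp_pos: [0.4453, 0.2216, -0.0133]
tcp_rot: [[0.272, 0.962, -0.002], [0.962, -0.272, -0.002], [-0.003, -0.001, -1.0]]
force: [-2.6, -7.4, 8.8]
gripper_width: 0.077
```

Still sliding (no force rise); continue 1 mm at a time.

>>> {"op": "arm_command", "data": {"plan": "0 0 0 1 0 0 0.8;0 0 0 2 0 0 0.8;0 0 0 2 0 0 0.8"}}

```text
time_s: 10.35
tcp_pos: [0.4456, 0.2227, -0.0133]
tcp_rot: [[0.273, 0.962, -0.002], [0.962, -0.273, -0.003], [-0.004, -0.001, -1.0]]
force: [-4.7, -10.2, 11.4]
gripper_width: 0.077
```

```bash
python3 look.py 10
python3 - <<'E'
import cv2
from workcell import cams
f=cams.grab_frame("top");cv2.imwrite("pics/t10.png",cv2.resize(f["color"][220:340,180:300,::-1],None,fx=5,fy=5,interpolation=cv2.INTER_CUBIC))
E
```

```text
10.35 [-78.7  47.1 -13.3] [ -4.66569377 -10.2114432   11.42909466] 0.07701436653674959 [-0.1  0.2 -0.1]
```

View pics/t10.png

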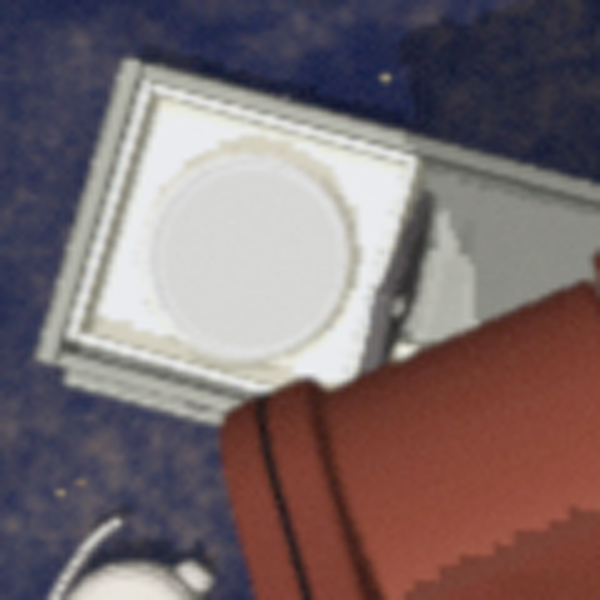

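View pics/w10.png

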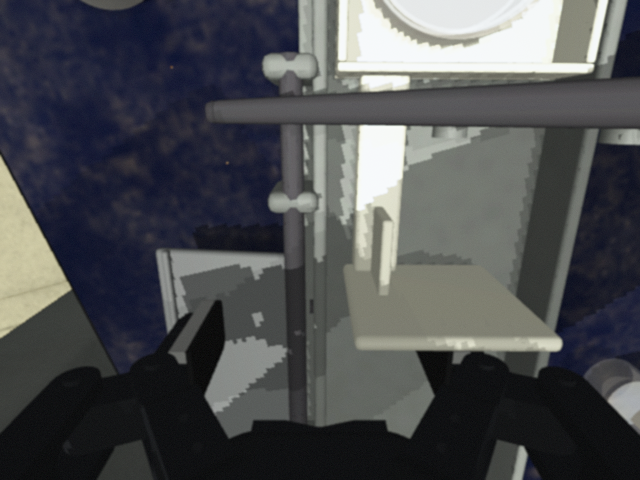

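>>> {"op": "arm_command", "data": {"plan": "0 0 0 1 0 0 0.8;0 0 0 2 0 0 0.8;0 0 0 2 0 0 0.8;0 0 0 2 0 0 0.8"}}

```text
time_s: 11.0
tcp_pos: [0.4456, 0.2227, -0.0135]
tcp_rot: [[0.275, 0.962, -0.004], [0.962, -0.275, -0.005], [-0.006, -0.002, -1.0]]
force: [-7.7, -16.9, 16.6]
gripper_width: 0.077
```

>>> {"op": "arm_command", "data": {"plan": "0 0 0 -2 0 0 0.8;0 0 0 -5 0 0 0.8;0 0 0 -9 0 0 0.8;0 0 0 -12 0 0 0.8;0 0 0 -12 0 0 0.8"}}

```text
time_s: 11.62
tcp_pos: [0.4445, 0.217, -0.0123]
tcp_rot: [[0.271, 0.963, 0.002], [0.963, -0.271, 0.002], [0.002, 0.001, -1.0]]
force: [1.6, 2.3, 7.1]
gripper_width: 0.0767
```

```bash
python3 look.py 11
python3 - <<'E'
import cv2
from workcell import cams
f=cams.grab_frame("top");cv2.imwrite("pics/t11.png",cv2.resize(f["color"][220:340,180:300,::-1],None,fx=5,fy=5,interpolation=cv2.INTER_CUBIC))
E
```

```text
11.625 [-84.5  46.6 -12.3] [1.59589288 2.30519123 7.13453953] 0.07672310319018845 [ 0.1 -0.1  0. ]
```

View pics/t11.png

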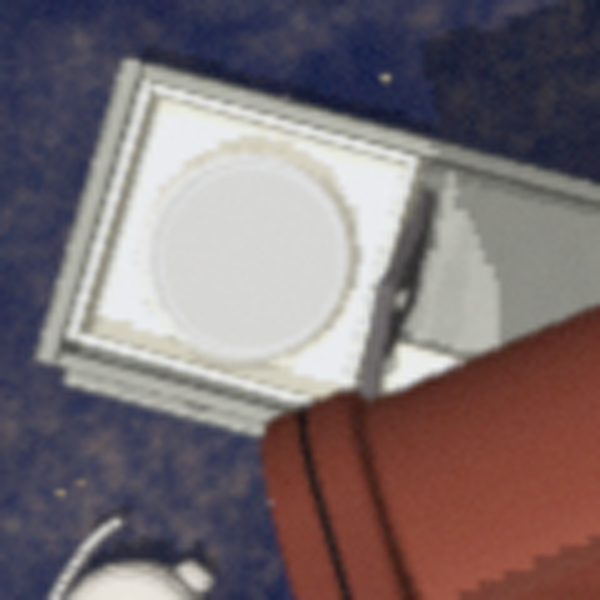

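View pics/w11.png

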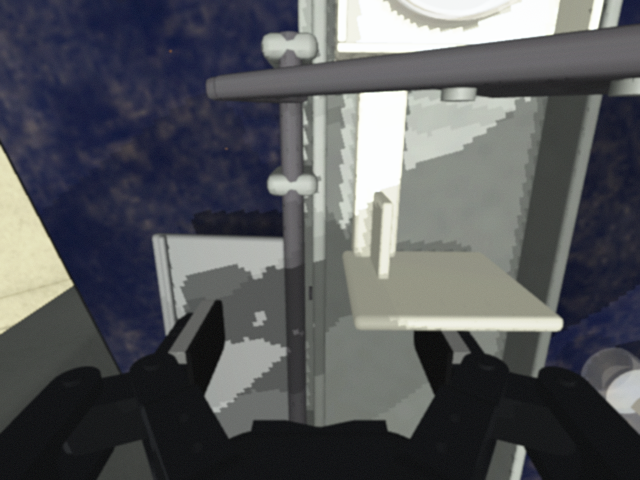

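>>> {"op": "arm_command", "data": {"plan": "0 0 0 -2 0 -5 0.8;0 0 0 -3 0 -12 0.8;0 0 0 -3 0 -19 0.8;0 0 0 -3 0 -26 0.8;0 0 0 -3 0 -34 0.8;0 0 0 -3 0 -45 0.8;0 0 0 -3 0 -65 0.8;0 0 0 -3 0 -90 0.8;0 0 0 -3 0 -120 0.8;0 0 0 -3 0 -150 0.8"}}

```text
time_s: 13.02
tcp_pos: [0.4424, 0.2129, 0.1381]
tcp_rot: [[0.271, 0.963, -0.0], [0.963, -0.271, -0.0], [-0.0, -0.0, -1.0]]
force: [-0.2, 0.8, -0.3]
gripper_width: 0.0769
```

>>> {"op": "arm_command", "data": {"plan": "0 0 0 -50 0 -30 0.8;0 0 0 -100 0 -50 0.8;0 0 0 -150 0 -50 0.8;0 0 0 -150 0 -50 0.8;0 0 0 -150 0 -50 0.8"}}

```text
time_s: 13.65
tcp_pos: [0.402, 0.0691, 0.1872]
tcp_rot: [[0.271, 0.963, 0.0], [0.963, -0.271, 0.001], [0.001, 0.0, -1.0]]
force: [-0.5, 0.4, -0.2]
gripper_width: 0.0768
```

```bash
python3 look.py 12
python3 - <<'E'
import cv2
from workcell import cams
f=cams.grab_frame("top");cv2.imwrite("pics/t12.png",cv2.resize(f["color"][220:400,180:440,::-1],None,fx=3,fy=3,interpolation=cv2.INTER_CUBIC))
E
```

```text
13.65 [-238.4   47.4  187.2] [-0.46591032  0.3913337  -0.19959473] 0.07677288703571258 [ 0.  -0.1  0. ]
```

View pics/t12.png

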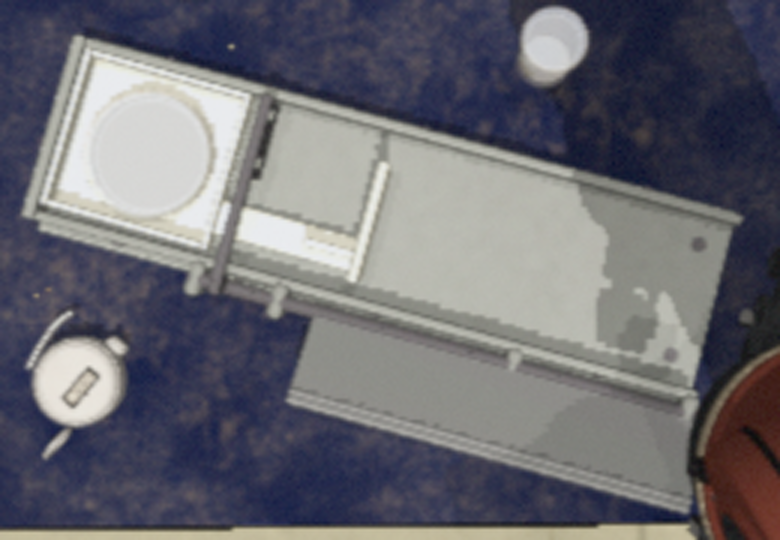

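View pics/s12.png

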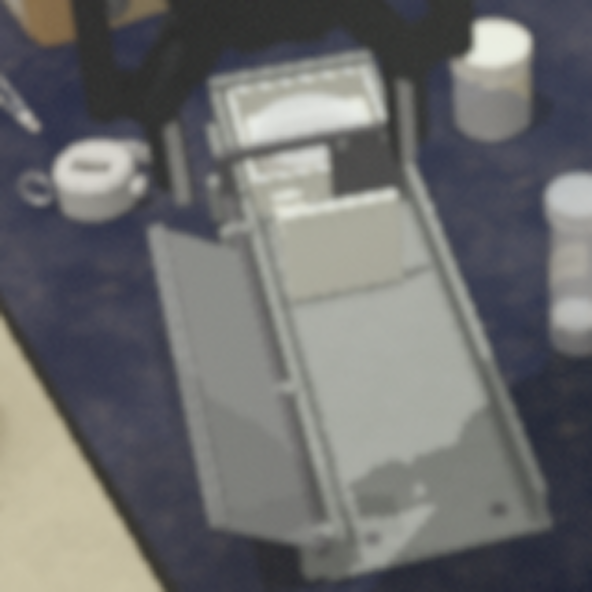

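```bash
python3 - <<'E'
from rel import *
P=lambda x:np.array([(x+45,-42,28),(x+45,42,28),(x-126,-25,66),(x-126,37,66.)])
for x in(54,56,58,60):print(x,np.round((proj(T,w(p,P(x)))-[180,220])*3,1).tolist())
E
python3 - <<'E'
import cv2
i=cv2.imread("pics/t12.png");cv2.imwrite("pics/t12c.png",cv2.resize(i[20:300,10:400],None,fx=2,fy=2))
E
```

```text
54 [[89.8, 51.9], [44.6, 207.2], [395.0, 164.5], [362.0, 285.5]]
56 [[86.2, 50.9], [40.9, 206.2], [391.1, 163.5], [358.1, 284.4]]
58 [[82.5, 49.9], [37.2, 205.2], [387.2, 162.4], [354.2, 283.4]]
60 [[78.8, 48.9], [33.5, 204.2], [383.3, 161.4], [350.3, 282.3]]
```

View pics/t12c.png

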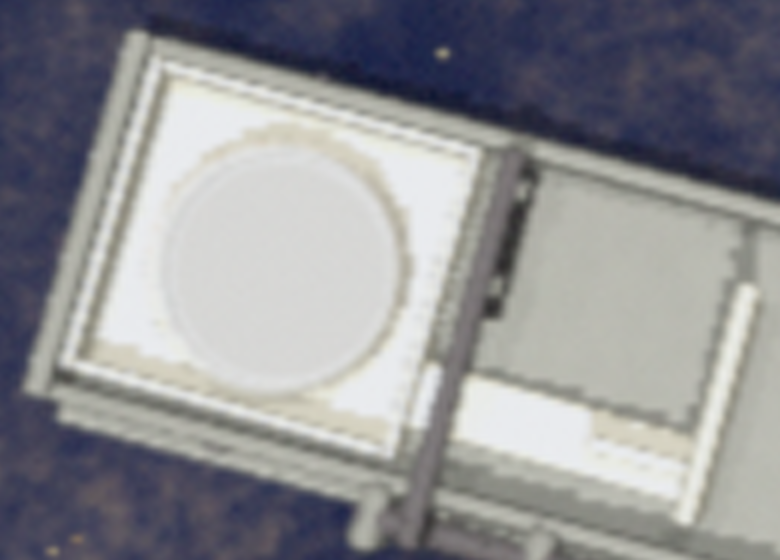

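Run:
```python
from rel import *
P=np.array([(103,-44,29),(103,44,29),(108,-49,29),(108,49,29),(103,-42,28),(13,-42,28),(13,42,28),(-68,-25,66)],float)
print(np.round(((proj(T,w(p,P))-[180,220])*3-[10,20])*2,0).tolist())
from workcell import cams
import cv2
f=cams.grab_frame("top");cv2.imwrite("pics/t13.png",cv2.resize(f["color"][228:298,184:254,::-1],None,fx=8,fy=8,interpolation=cv2.INTER_NEAREST))
```

```text
[[146.0, 52.0], [51.0, 378.0], [133.0, 29.0], [28.0, 391.0], [145.0, 60.0], [476.0, 149.0], [388.0, 462.0], [754.0, 285.0]]
```

View pics/t13.png

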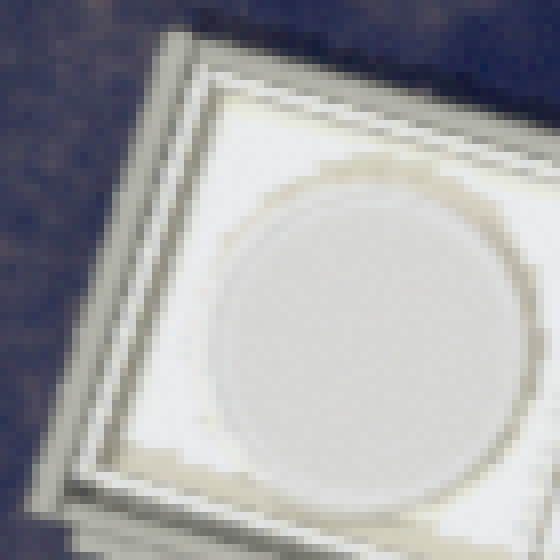

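```bash
python3 -c "
from workcell import ticket
print(ticket.hand_in())"
```

```text
the job is handed in; nothing more can be done
None
```

I handed the job in at about 14 s. The tray is through the gateway and against the stop, and the gate has closed behind it.

- **Pressing and pushing:** One fingertip held the paddle down, with the gate at about 0.68 rad by the camera. The other fingertip pushed the upright plate along the chute. Near the end the tool stopped advancing and the force rose from about 8 N to about 19 N horizontally, which I took as the tray meeting the stop. I then backed off and lifted clear.
- **Gate and surroundings:** In the last pictures the paddle's corners are back where they started, so the gate is shut. The blade stands just behind the tray box and clear of it, and the dish lies in the tray. The tube and counter, and the jar as far as the gripper left it visible, look unmoved.
- **Tray position:** The push plate reads x ≈ 58 mm, which matches the stop. The box rim reads about 2 mm short of that. The stop itself appears shifted by about the same amount, so I put this down to calibration.
- **Fingertip height:** The fingertips sat about 40 mm behind the reported TCP, not about 13 mm as the text says. I found the height from the pictures and by contact, so the TCP read about -13 mm while pressing.

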